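# Rock the angle gauge on a domed stud until its pointer settles in the mark

### The job

Put the round-topped stud into the pocket of the aluminium block, flat end down and dome up, and let go of it. Then take the pendulum angle gauge (black handle on top), first stand it upright with the middle of its sole on the stud's dome, and from there rock it sideways on the dome, dial kept plumb, until the freely hanging pointer settles in the gap of the fork-shaped mark on the dial. Finish while still holding the gauge in that pose, its sole resting on the dome; leave the other things on the bench where they are.

Things in the scene. Friction and masses are not known exactly. Their poses are not given: they have to be found in the camera images.
- stud_center (a point): The wanted stud: steel cylinder 32 mm in diameter, 30 mm high, with a half-ball (radius 16 mm) on top, 46 mm high in all, 150 g. Starts standing on its flat end on the bench at the robot's right, among two other studs. The point is on its axis, 23 mm above the flat end, 7 mm below the half-ball's centre; z points to the dome.
- stud_block_hole0 (a point): Fixed aluminium block 90 x 90 x 30 mm with one round pocket in the middle of its top, 35 mm in diameter and 12 mm deep with a flat floor. The point is the middle of the pocket's mouth, level with the block's top; z is up. A seated stud stands 34 mm proud of it (stud_center 11 mm above the mouth).
- gauge_grip (a point): Pendulum angle gauge, 0.3 to 0.45 kg: upright plate 6 x 100 x 100 mm with a white dial, on a flat sole 36 x 100 x 8 mm; on top a square black handle 22 x 22 x 45 mm. Starts standing on the bench at the left. The point is mid-handle, 132 mm above the sole's underside (handle: 108 to 153 mm). x points out of the dial (at start away from the robot), y along the plate's width, z up the gauge.
- pointer (a joint): Swinging pointer: black needle with a brass bob, pivoted 95 mm above the sole's underside, before the dial; hangs freely, settles in about 1 s. Value: its angle on the dial (rad) about the gauge's x axis, 0 along the gauge's -z, positive towards its +y. Rocking the gauge by -a about its x axis (handle leaning to its +y side) makes it read +a.
- mark (a joint): The mark: a small dark steel fork on the dial, pre-set and stiff, turning about the same pivot with the same zero and sense as the pointer (always between 0.13 and 0.36 rad, positive). The pointer is on the mark when the two values are equal.
- pointer_tip (a point): Tip of the pointer, 70 mm from its pivot. Its z axis runs from the tip to the pivot.
- mark_gap (a point): Middle of the gap between the two prongs of the mark, 70 mm from the pivot, where the tip belongs; the gap is 8 mm wide, prong to prong.
- flat_stud_center (a point): Leave alone: a stud of the same steel, diameter and height, with a flat top; the point is half-way up.
- pointed_stud_center (a point): Leave alone: a stud of the same steel, diameter and height, with a conical point; the point is half-way up.
- beaker: Leave alone: a glass beaker, 68 mm in diameter, 85 mm high; origin under its middle.
- wash_bottle: Leave alone: a white bottle, 64 mm in diameter, 170 mm high; origin under its middle.
- screwdriver: Leave alone: a screwdriver 180 mm long lying on the bench.
- lens_tube: Leave alone: a black ring 48 mm in diameter, 25 mm high; origin under its middle.
- lens_cap_center (a point): Leave alone: a grey disc 52 mm in diameter, 10 mm high; the point is its centre.
There are look-alikes about, which are no part of the job. Leave any green or pink look-alike of the part that bears stud_center alone.

How it is judged:
By the outcome, as a careful person would: the job done as asked, in the order asked, and still so for the second after the job is handed in, while the arm keeps its last pose, push and grip.
It also fails if it takes over 69 s, if anything falls off the work surface, if the arm or the gripper's body presses on something with over 40 N, if the wrist force passes 120 N, or if a joint passes its speed limit or range.

### The arm

A 7-joint arm with a two-finger parallel gripper is mounted at the origin on the work surface. World frame = base frame: x ahead of the robot, y to its left, z up, the work surface at z = 0. Lengths are in m, angles in rad, forces in N, time in s.
With the tool pointing down it reaches from about 0.4 to 0.9 m from the base axis. Payload 5.6 kg.
Tool frame: the origin (TCP) lies midway between the tips of the shut fingers; the grasp point (between the pads) lies 19 mm behind it; z points along the fingers, y is the line along which they close (so a half turn about z gives the same grasp; the last joint's range is limited). The gripper opens to 92 mm and grips with 3 to 60 N. Pads are 20 mm wide; open, the fingers measure 128 mm over their backs; the gripper's body (75 mm by 189 mm) begins 69 mm behind the grasp point.
Start: joints at [-1.339, 0.468, -0.012, 1.603, 0.006, 1.071, -0.056], TCP at [0.176, 0.626, 0.215] pointing down, gripper open.
Joint ranges: [-2.53, 2.53], [-0.31, 2.02], [-1.57, 1.55], [0.28, 2.44], [-1.29, 4.43], [0.15, 1.84], [-2.92, 2.92]. Speed limits (rad/s): [2.57, 2.57, 3.14, 3.14, 3.14, 3.14, 3.14].

### API

Orientations are given as a 3x3 rotation matrix whose columns are the frame's x, y, z axes.
In Python, from station import env, effector, solver, viewer, workorder, search_frame, tip_of gives the robot as it stands. Calls block until the motion is done:
- env.reach(position, orientation): joint-space move of the TCP to a pose.
- env.movel(position, frame=None, rate=0.15): straight line of the TCP; frame=None keeps the orientation; rate is the mean speed in m/s.
- env.goto_joints(angles): joint-space move.
- effector.release() and effector.grasp(squeeze=None): open the fingers fully, or close them until they stop; squeeze is the grip in N (None keeps the last).
- env.pause(seconds).
- solver.inverse_kinematics(position, orientation): joint angles nearest the present ones, or None.
- env.sense(): the state.
- viewer.read_camera(name): name is "side" or "top" or "wrist"; returns (picture, depth): 384x512x3 uint8, red, green, blue; 384x512 float32, m along the optical axis (not along the pixel's ray), 0 where there is no reading.
- viewer.camera_info(name): a dict with "intrinsics" (3x3 intrinsics, pixels), "eye" and "rotation" of the camera in the world; the wrist camera has in their place "T_tool_cam" (4x4, takes a point from camera to tool coordinates, whose origin is the TCP and whose axes are the flange's). Camera axes: x right, y up, looking along -z (the intrinsics and any distortion apply to the point x, -y, -z); pixel columns grow to the right and rows downward; lengths in m; the calibration is good to about 2 mm. A picture is of the moment at which its call begins: read the wrist's pose just before it. camera_info takes no time and is no camera call.
A pose or a line that the arm cannot do raises env.PlanningError and nothing moves.
- workorder.finish_job(): hands the job in; it is judged then, once.
Trained networks look in the newest picture that a camera, given by its name, has taken for a name from the list of things; names that differ only in an ending like _2 or _b are one class to them, and where a whole thing is asked for, a point or a joint stands for the part that bears it (a point fixed in the world has none). Each returns a list of dicts, best first, with "score" (0 to 1); they miss things now and then, are a little off and sometimes report something else, mostly with a low value. They report only what shows in the picture. A call takes as long as a camera call. They do not tell look-alikes from the thing itself.
- search_frame(camera, name): "at" ([x, y, z] in m, in world coordinates, good to about 4 mm: the middle of the surface that is visible of it).
- tip_of(camera, name): "at" ([x, y, z] in m, in world coordinates, good to about 4 mm: a listed point, or the origin of a listed thing).
The state is a dict: "t": time; "joint_positions": joint angles; "joint_velocities": joint speeds; "tau": joint torques, N m; "ee_pos": TCP position; "tcp_rot": TCP orientation; "wrist_force": force on the tool from outside, world axes, zero at the start; "moment": the same for the moment, N m; "gripper_width": finger opening in m; "grasp_force": force on a finger pad.
Only numpy, scipy, OpenCV 4.12 (cv2) and the standard library are available. Lean on these libraries where they do the work, as an engineer would, in place of code of your own. Each camera call takes 0.05 s, during which the arm holds its last target. There are 200 camera calls.

## Working session

There is one attempt and no reset: what is moved stays moved. The work goes in short steps, each a Python script; the robot and the scene stay as the last script left them, time stands still between calls to the robot, and variables do not carry over. Pictures are saved under pics/ and viewed, at most 10 in all, crops included, and the job is handed in when it is done.

```bash
ls; mkdir -p pics; python3 - <<'E'
from station import *
import cv2,numpy as np
s=env.sense();print(s['t'],s['ee_pos'],s['tcp_rot'].round(3) if hasattr(s['tcp_rot'],'round') else s['tcp_rot'])
ims=[]
for c in ['top','side']:
    im,d=viewer.read_camera(c);ims.append(im);np.save(f'pics/{c}_d.npy',d);cv2.imwrite(f'pics/{c}0.png',im[:,:,::-1])
    i=viewer.camera_info(c);print(c,{k:np.round(v,3).tolist() if not isinstance(v,str) else v for k,v in i.items()})
    for n in ['stud_center','stud_block_hole0','gauge_grip','flat_stud_center','pointed_stud_center','mark_gap','pointer_tip']:
        print(n,[(np.round(r['at'],3).tolist(),round(r['score'],2)) for r in tip_of(c,n)[:4]])
print(env.sense()['t'])
E
```

```text
pics
0.0 [0.1763124  0.62503147 0.21364507] [[-0.962  0.271 -0.   ]
 [ 0.271  0.962 -0.002]
 [-0.    -0.002 -1.   ]]
top {'intrinsics': [[371.431, 0.0, 256.121], [0.0, 371.431, 190.293], [0.0, 0.0, 1.0]], 'eye': [0.471, -0.002, 0.905], 'rotation': [[-0.001, 0.991, -0.134], [-1.0, -0.001, -0.001], [-0.001, 0.134, 0.991]]}
stud_center [([0.605, -0.278, 0.023], 0.71), ([0.594, -0.21, 0.022], 0.61), ([0.545, -0.334, 0.024], 0.58), ([0.692, -0.327, 0.021], 0.57)]
stud_block_hole0 [([0.542, 0.056, 0.029], 0.67)]
gauge_grip [([0.461, 0.33, 0.13], 0.96)]
flat_stud_center [([0.46, -0.22, 0.025], 0.58), ([0.478, -0.34, 0.021], 0.5)]
pointed_stud_center [([0.474, -0.34, 0.023], 0.55)]
mark_gap [([0.752, 0.175, -0.001], 0.75)]
pointer_tip [([0.473, 0.336, 0.025], 0.55)]
side {'intrinsics': [[415.395, 0.0, 259.08], [0.0, 415.395, 197.218], [0.0, 0.0, 1.0]], 'eye': [0.131, -0.67, 0.67], 'rotation': [[0.819, 0.348, -0.457], [-0.574, 0.463, -0.676], [-0.024, 0.815, 0.579]]}
stud_center [([0.544, -0.333, 0.022], 0.92), ([0.6, -0.281, 0.022], 0.82), ([0.627, -0.35, 0.024], 0.67), ([0.598, -0.207, 0.027], 0.66)]
stud_block_hole0 [([0.538, 0.058, 0.031], 0.89)]
gauge_grip [([0.468, 0.331, 0.134], 0.56)]
flat_stud_center [([0.458, -0.225, 0.024], 0.97)]
pointed_stud_center [([0.478, -0.338, 0.024], 0.88)]
mark_gap [([0.374, 0.021, -0.005], 0.22)]
pointer_tip []
0.8
```

View pics/top0.png

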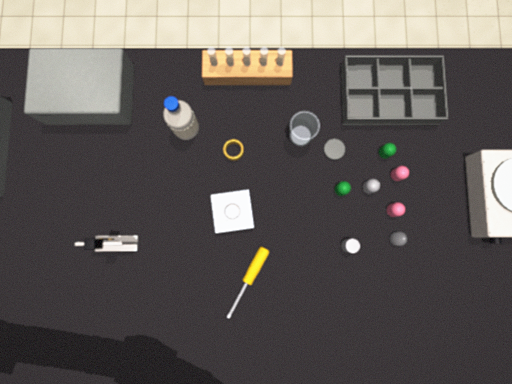

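```bash
python3 - <<'E'
import cv2
a=cv2.imread('pics/side0.png');cv2.imwrite('pics/side_full.png',cv2.resize(a,(768,576),interpolation=cv2.INTER_CUBIC))
E
```

```text
(no output)
```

View pics/side_full.png

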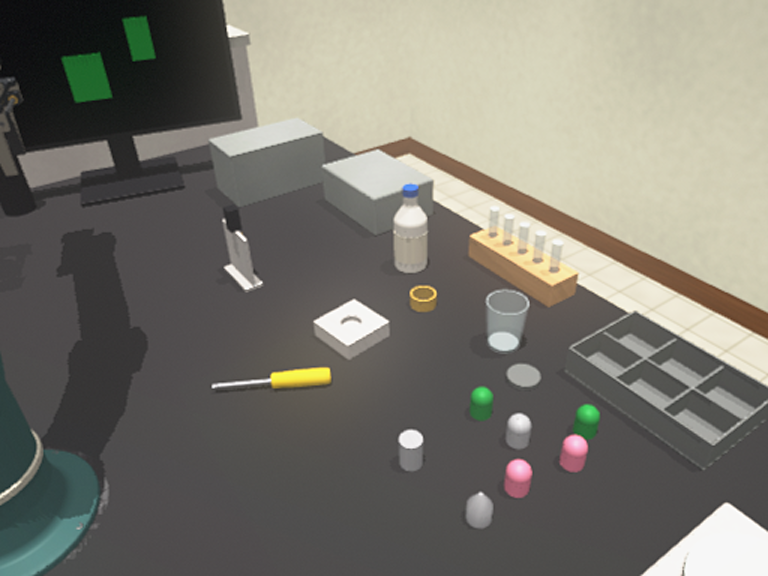

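Candidates (side view, 768 px scale): steel dome (518,430); pink domes (517,477) and (573,452); green domes (481,402) and (587,420); flat stud (411,450); pointed stud (480,508). Only the grey dome at (518,430), world ≈ (0.602, −0.279), fits the description. The gauge is at (238,250), the block at (351,327). I'll check the choice in one close crop.

```bash
cat > h.py <<'E'
from station import *
import cv2, numpy as np
def snap(c):
    s=env.sense(); im,d=viewer.read_camera(c); i=viewer.camera_info(c)
    K=np.array(i['intrinsics'])
    if 'eye' in i: R,e=np.array(i['rotation']),np.array(i['eye'])
    else:
        T=np.array(i['T_tool_cam']); Rt=np.array(s['tcp_rot'])
        R=Rt@T[:3,:3]; e=Rt@T[:3,3]+np.array(s['ee_pos'])
    return im,d,K,R,e
def cloud(d,K,R,e):
    v,u=np.mgrid[:d.shape[0],:d.shape[1]]
    P=np.stack([(u-K[0,2])/K[0,0]*d,-(v-K[1,2])/K[1,1]*d,-d],-1)
    W=P@R.T+e; W[d<=0]=np.nan; return W
def proj(p,K,R,e):
    q=(np.asarray(p)-e)@R; q=q*[1,-1,-1]; q=q/q[...,2:]; return (q@K.T)[...,:2]
def down(yaw): # tool y along (cos yaw, sin yaw), z down
    y=np.array([np.cos(yaw),np.sin(yaw),0]);z=np.array([0,0,-1.]);return np.stack([np.cross(y,z),y,z],1)
E
python3 - <<'E'
from h import *
i=viewer.camera_info('wrist');print({k:np.round(v,3).tolist() for k,v in i.items() if not isinstance(v,str)})
for n in ['top','side','wrist']: print([k for k in viewer.camera_info(n)])
a=cv2.imread('pics/side0.png')[245:360,255:420];cv2.imwrite('pics/crop.png',cv2.resize(a,None,fx=4,fy=4,interpolation=cv2.INTER_CUBIC))
for nm,p in [('block',[.54,.057,.25]),('stud',[.602,-.279,.2]),('gauge',[.464,.33,.25])]:
  for yaw in [0,np.pi/2,np.pi,-np.pi/2]:
    q=solver.inverse_kinematics(p,down(yaw));print(nm,round(yaw,2),None if q is None else np.round(q,2))
# gauge/block from top depth
c=viewer.camera_info('top');d=np.load('pics/top_d.npy')
W=cloud(d,np.array(c['intrinsics']),np.array(c['rotation']),np.array(c['eye']))
m=(W[...,2]>.02)&(W[...,2]<.04)&(abs(W[...,0]-.54)<.08)&(abs(W[...,1]-.057)<.08)
print('block',m.sum(),cv2.minAreaRect((W[m][:,:2]*1000).astype('float32')),np.median(W[m][:,2]))
for lo,hi in [(.004,.03),(.07,.112),(.14,.17)]:
  m=(W[...,2]>lo)&(W[...,2]<hi)&(abs(W[...,0]-.464)<.09)&(abs(W[...,1]-.33)<.09)
  print('gauge',lo,m.sum(),cv2.minAreaRect((W[m][:,:2]*1000).astype('float32')) if m.sum()>3 else '',np.median(W[m],0))
E
```

```text
{'intrinsics': [[267.756, 0.0, 257.885], [0.0, 267.756, 187.842], [0.0, 0.0, 1.0]], 'T_tool_cam': [[-0.001, 0.958, 0.286, 0.08], [1.0, 0.001, 0.0, -0.001], [0.0, 0.286, -0.958, -0.171], [0.0, 0.0, 0.0, 1.0]]}
['intrinsics', 'eye', 'rotation']
['intrinsics', 'eye', 'rotation']
['intrinsics', 'T_tool_cam']
block 0 [-0.68  0.27  0.62  1.86 -0.18  1.07  0.01]
block 1.57 [-0.54  0.26  0.45  1.85 -0.13  1.06  1.53]
block 3.14 [ 0.77  0.62 -1.31  1.77  0.63  1.25  2.43]
block -1.57 [-0.87  0.31  0.87  1.87 -0.27  1.08 -1.47]
stud 0 [-0.21  0.64  0.89  1.62 -0.53  1.14  0.81]
stud 1.57 [-0.22  0.64  0.9   1.62 -0.54  1.14  2.39]
stud 3.14 [-0.39  0.9   1.34  1.63 -0.9   1.35 -2.06]
stud -1.57 [-0.22  0.65  0.91  1.62 -0.55  1.15 -0.75]
gauge 0 [-0.99  0.3   0.39  1.79 -0.13  1.08 -0.56]
gauge 1.57 [-0.74  0.29  0.08  1.77 -0.02  1.08  0.92]
gauge 3.14 [-0.52  0.31 -0.19  1.76  0.07  1.08  2.41]
gauge -1.57 [-1.21  0.33  0.67  1.8  -0.23  1.09 -2.03]
block 1312 ((540.0311279296875, 55.15793228149414), (90.11015319824219, 89.9638900756836), 7.821552753448486) 0.029966917942114146
gauge 0.004 516 ((461.5752258300781, 330.4620361328125), (178.45777893066406, 170.96054077148438), 89.93391418457031) [0.46052823 0.32490119 0.00801638]
gauge 0.07 120 ((468.3940734863281, 333.2491760253906), (100.7964859008789, 16.62897300720215), 87.93917083740234) [0.46593945 0.31394973 0.10746551]
gauge 0.14 148 ((464.2654113769531, 333.417236328125), (24.49793815612793, 20.013259887695312), 89.93903350830078) [0.46430331 0.33015841 0.15295243]
```

View pics/crop.png

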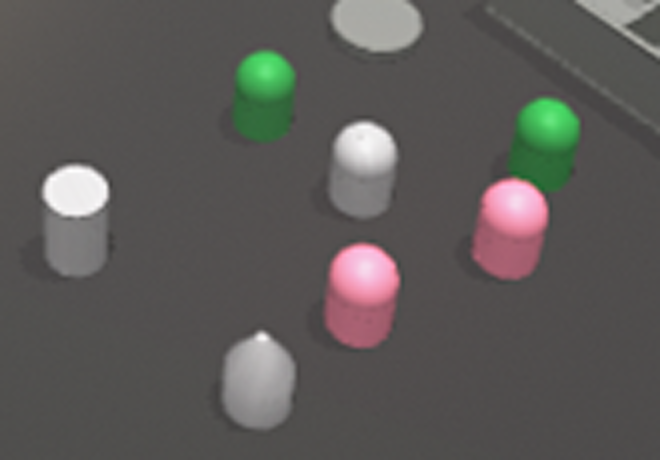

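The crop confirms it: the grey steel dome at crop (363,168), between the green one above it and the pink one below. Next are wrist views over the block and the stud.

```bash
cat >> h.py <<'E'
from scipy.optimize import least_squares
def block_c(W,c=(.54,.055)):
    m=(W[...,2]>.02)&(W[...,2]<.04)&(np.hypot(W[...,0]-c[0],W[...,1]-c[1])<.075)
    P=W[m]; return cv2.minAreaRect((P[:,:2]*1000).astype('float32')),np.median(P[:,2])
def dome_c(W,c,zlo,r=.022):
    m=(W[...,2]>zlo)&(np.hypot(W[...,0]-c[0],W[...,1]-c[1])<r); P=W[m]
    f=least_squares(lambda q:np.linalg.norm(P-q,axis=1)-.016,[c[0],c[1],zlo],loss='soft_l1',f_scale=.001)
    return f.x,m.sum(),np.abs(f.fun).mean()
E
python3 - <<'E'
from h import *
env.reach([.54,.055,.22],down(0))
im,d,K,R,e=snap('wrist');cv2.imwrite('pics/w1.png',im[:,:,::-1]);W=cloud(d,K,R,e);print(block_c(W)); np.save('pics/w1.npy',W)
p=env.sense()
print([(r['at'],r['score']) for r in tip_of('wrist','stud_block_hole0')], p['ee_pos'],p['t'])
env.reach([.602,-.279,.18],down(0))
im,d,K,R,e=snap('wrist');cv2.imwrite('pics/w2.png',im[:,:,::-1]);W=cloud(d,K,R,e);print(dome_c(W,(.602,-.279),.032))
im2,d,K,R,e=snap('top')
W=cloud(d,K,R,e);m=(W[...,2]>.02)&(np.hypot(W[...,0]-.602,W[...,1]+.279)<.03);print('topN',m.sum())
d0=np.load('pics/top_d.npy');W=cloud(d0,K,R,e);print('top',dome_c(W,(.602,-.279),.032))
print(env.sense()['t'],env.sense()['ee_pos'])
E
```

```text
(((540.6403198242188, 54.26205825805664), (90.28163146972656, 90.58262634277344), 8.01292610168457), np.float64(0.03020156492490972))
[([0.5417, 0.0535, 0.0326], 0.85)] [0.53999622 0.05622353 0.21987707] 3.2583
(array([ 0.60502463, -0.26230227,  0.26581812]), np.int64(1014), np.float64(0.11093148531361624))
topN 384
top (array([ 0.60061928, -0.27882689,  0.02971323]), np.int64(136), np.float64(0.0008148258315791563))
4.7 [ 0.60293635 -0.27673531  0.1801622 ]
```

View pics/w2.png

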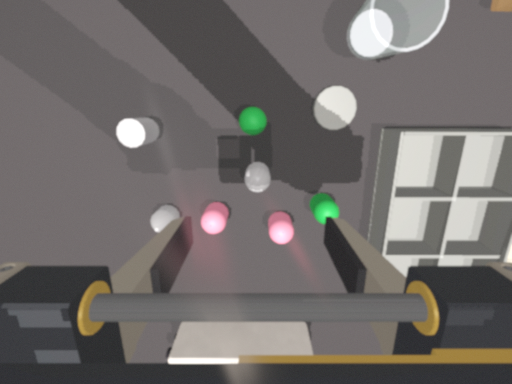

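The wrist view shows the grey dome at (258,177) centred ahead of the fingers, with its neighbours clear of the finger line (world x). I'll refit and grasp.

```bash
sed -i 's/m=(W\[...,2\]>zlo)&/m=(W[...,2]>zlo)\&(W[...,2]<zlo+.03)\&/' h.py; python3 - <<'E'
from h import *
env.pause(.3)
im,d,K,R,e=snap('wrist');W=cloud(d,K,R,e);c,n,err=dome_c(W,(.602,-.279),.032);print(c,n,err,env.sense()['ee_pos'])
g=(c[:2]+[.6006,-.2788])/2 if np.hypot(*(c[:2]-[.6006,-.2788]))<.006 else None
print(g)
if g is not None:
    env.movel([g[0],g[1],.06],down(0));env.movel([g[0],g[1],.016],rate=.08)
    print('pre',env.sense()['ee_pos'],env.sense()['wrist_force'])
    effector.grasp(25);s=env.sense();print(s['gripper_width'],s['grasp_force'],s['ee_pos'],s['wrist_force'])
    env.movel([g[0],g[1],.13]);env.pause(.3);s=env.sense();print(s['gripper_width'],s['wrist_force'],s['ee_pos'],s['t'])
E
```

```text
[ 0.60157259 -0.27993335  0.03016001] 499 0.00040848658018805873 [ 0.60214102 -0.2786393   0.18010644]
[ 0.6010863  -0.27936667]
pre [ 0.60105682 -0.27964032  0.01588157] [0.1899726  0.53024901 0.53484581]
0.03097337871091359 24.999945759773254 [ 0.60117856 -0.27937822  0.01603358] [-0.00892659 -0.07626098  0.60992578]
0.031210847410843765 [-1.06822462 -0.4704993  -1.83446314] [ 0.60074604 -0.27932252  0.12925806] 8.85
```

```bash
python3 - <<'E'
from h import *
env.reach([.54,.055,.13],down(0));env.pause(.4)
im,d,K,R,e=snap('wrist');cv2.imwrite('pics/w3.png',im[:,:,::-1]);W=cloud(d,K,R,e);print(block_c(W),env.sense()['ee_pos'],env.sense()['t'])
# pocket floor points
m=(W[...,2]>.012)&(W[...,2]<.024)&(np.hypot(W[...,0]-.54,W[...,1]-.055)<.03);print(m.sum(),cv2.minEnclosingCircle((W[m][:,:2]*1000).astype('float32')) if m.sum() else '')
W=np.load('pics/w1.npy');m=(W[...,2]>.012)&(W[...,2]<.024)&(np.hypot(W[...,0]-.54,W[...,1]-.055)<.03);print(m.sum(),cv2.minEnclosingCircle((W[m][:,:2]*1000).astype('float32')) if m.sum() else '')
E
```

```text
(((540.8153076171875, 54.32122802734375), (90.24775695800781, 90.35637664794922), 8.025827407836914), np.float64(0.03026584067420124)) [0.54007609 0.05465344 0.12994708] 10.5833
760 ((540.8734130859375, 53.854827880859375), 17.384767532348633)
466 ((540.6119995117188, 53.87300109863281), 17.39775848388672)
```

View pics/w3.png

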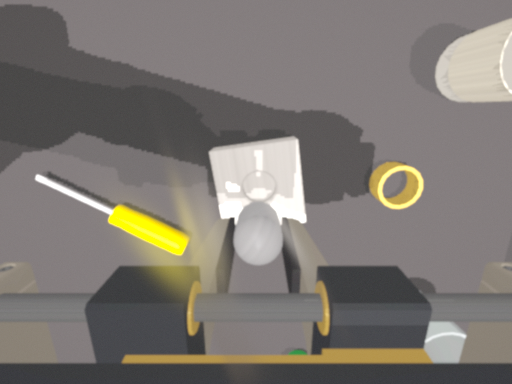

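The view shows the stud held dome up at (258,235) and the pocket clear at (260,185). I'll measure the held dome in the same frame to align it differentially, then lower it.

```bash
python3 - <<'E'
from h import *
s=env.sense();ee=np.array(s['ee_pos'])
im,d,K,R,e=snap('wrist');W=cloud(d,K,R,e)
c,n,err=dome_c(W,ee[:2],ee[2]+.017,.02);print('dome-ee',c-ee,n,err)
off=c[:2]-ee[:2]
t=np.array([.5408,.0541])-off; print('target by dome',t)
assert np.hypot(*(t-[.5404,.0546]))<.003
t=(t+[.5404,.0546])/2
env.movel([t[0],t[1],.055],down(0));env.pause(.2);s=env.sense();print(s['ee_pos'],s['wrist_force']);f0=s['wrist_force'][2]
for z in [.050,.046,.042,.039,.037,.0355,.0345]:
    env.movel([t[0],t[1],z],rate=.06);s=env.sense();print(z,np.round(s['ee_pos'],4),np.round(s['wrist_force'],1))
    if s['wrist_force'][2]-f0>6: break
print(s['t'])
E
```

```text
dome-ee [-0.00015428 -0.00090972  0.01478294] 2323 0.002776082340834152
target by dome [0.54095428 0.05500972]
[0.54148586 0.05499584 0.05603863] [ 0.88820112  0.03486446 -1.90290023]
0.05 [0.5405 0.0549 0.0499] [-0.   0.7 -1.4]
0.046 [0.5405 0.0548 0.0457] [ 1.   0.  -1.2]
0.042 [0.5405 0.0548 0.0417] [-0.6  0.3 -1.9]
0.039 [0.5405 0.0548 0.0388] [ 0.3  0.1 -0.9]
0.037 [0.5406 0.0548 0.0369] [ 0.1  0.6 -1.9]
0.0355 [0.5406 0.0548 0.0354] [-0.8  0.1 -1.3]
0.0345 [0.5406 0.0548 0.0345] [ 0.2 -0.  -1.3]
13.2333
```

```bash
python3 - <<'E'
from h import *
effector.release();env.pause(.2)
p=np.array(env.sense()['ee_pos']);env.movel([p[0],p[1],.16],rate=.25);env.pause(.2)
im,d,K,R,e=snap('wrist');W=cloud(d,K,R,e);print('wrist',dome_c(W,p[:2],.05))
# gauge: go there, tool y along gauge y; camera on far side?
for yaw in (np.pi/2,-np.pi/2): print(solver.inverse_kinematics([.464,.332,.25],down(yaw)))
env.reach([.464,.332,.25],down(np.pi/2));env.pause(.3)
im,d,K,R,e=snap('top');W=cloud(d,K,R,e);print('top',dome_c(W,p[:2],.05))
im,d,K,R,e=snap('wrist');cv2.imwrite('pics/w4.png',im[:,:,::-1]);W=cloud(d,K,R,e)
for lo,hi in [(.004,.012),(.1,.112),(.146,.16)]:
  m=(W[...,2]>lo)&(W[...,2]<hi)&(abs(W[...,0]-.464)<.06)&(abs(W[...,1]-.33)<.07)
  if m.sum()>5: print('gauge',lo,m.sum(),cv2.minAreaRect((W[m][:,:2]*1000).astype('float32')),np.median(W[m],0))
print(env.sense()['ee_pos'],env.sense()['t'])
E
```

```text
wrist (array([0.54033133, 0.05418841, 0.0482259 ]), np.int64(645), np.float64(0.00037412057258952075))
[-1.0120532   0.30420749  0.41099303  1.78678115 -0.13622047  1.07846402
  1.01749698]
[-1.50206562  0.46170142  1.10226817  1.81342587 -0.45098927  1.14793503
 -1.82040678]
top (array([0.539565  , 0.0549819 , 0.04802246]), np.int64(147), np.float64(0.0007410762712056316))
gauge 0.004 678 ((454.81121826171875, 331.183837890625), (15.461287498474121, 98.33968353271484), 0.5748158693313599) [0.45481535 0.33052812 0.00818564]
gauge 0.1 409 ((461.9176330566406, 331.7616882324219), (98.68639373779297, 13.872395515441895), 89.21199798583984) [0.46430584 0.34519064 0.10786676]
gauge 0.146 444 ((465.081787109375, 331.63385009765625), (21.156993865966797, 21.801349639892578), 89.25039672851562) [0.46437182 0.33155988 0.15314247]
[0.46418436 0.33159191 0.24987206] 16.8833
```

View pics/w4.png

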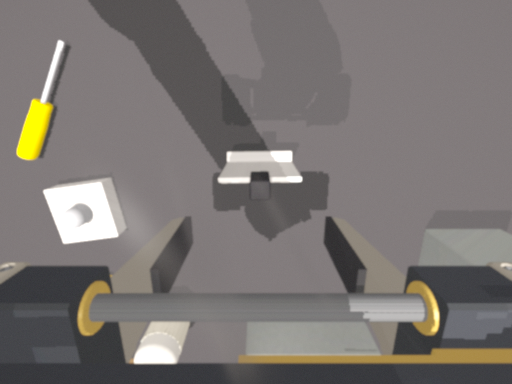

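The stud is seated: dome centre z = 0.048, as expected (18 + 30 mm). The picture shows the stud in the block at (75,215) and the gauge from behind, with its handle at (260,190). I'll turn the wrist half round so that the camera is on the dial side, then grasp.

```bash
python3 - <<'E'
from h import *
D=down(-np.pi/2)
env.reach([.4645,.3316,.30],D)
env.movel([.4645,.3316,.17],D,rate=.25);env.movel([.4645,.3316,.115],rate=.1)
s=env.sense();print(s['ee_pos'],s['wrist_force'])
effector.grasp(45);s=env.sense();print(s['gripper_width'],s['grasp_force'],s['wrist_force'])
env.movel([.4645,.3316,.20],rate=.15);env.pause(1.0);s=env.sense();print(s['gripper_width'],s['wrist_force'],s['moment'],s['ee_pos'])
im,d,K,R,e=snap('wrist');cv2.imwrite('pics/w5.png',im[:,:,::-1]);np.savez('pics/w5.npz',d=d,K=K,R=R,e=e,ee=s['ee_pos'],rot=s['tcp_rot'])
for n in ['pointer_tip','mark_gap','gauge_grip']: print(n,[(r['at'],r['score']) for r in tip_of('wrist',n)[:2]])
print(env.sense()['t'])
a=im[60:300,150:370];cv2.imwrite('pics/w5c.png',cv2.resize(a,None,fx=2.5,fy=2.5,interpolation=cv2.INTER_CUBIC)[:,:,::-1])
E
```

```text
[0.46495615 0.3316317  0.11532845] [ 0.37276281  0.79842047 -0.45980347]
0.021664401991908395 44.9725878238678 [-0.28136589  0.70484698 -2.0693013 ]
0.021545448397357326 [ 1.76489431  0.25603581 -3.94168476] [ 0.01552193  0.12234967 -0.01075215] [0.46449539 0.33161598 0.20003035]
pointer_tip [([0.4769, 0.3278, 0.1108], 0.73)]
mark_gap [([0.477, 0.3485, 0.1159], 0.49)]
gauge_grip [([0.4753, 0.3509, 0.1158], 0.74), ([0.4729, 0.3277, 0.2152], 0.6)]
23.75
```

View pics/w5c.png

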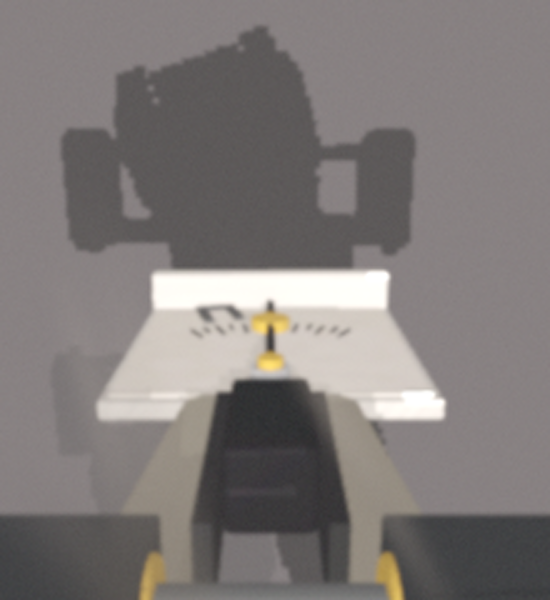

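The gauge is held square, with the pointer tip at crop (270,303), its pivot boss at (270,360) and the fork at (218,312), on the +y side. Next I compute the mark's angle.

```bash
cat >> h.py <<'E'
G=np.diag([1.,-1,-1])           # gauge axes in tool axes
PIV=-.115+.095                  # pivot z rel. to TCP along gauge z (TCP 115 mm above sole)
def dial(px,K,R,e,ee,rot,r=.07):
    """gauge-frame (y,z rel. pivot, plane x) of pixel at radius r from the pivot axis, below it"""
    A=np.array(rot)@G
    v=np.array([(px[0]-K[0,2])/K[0,0],-(px[1]-K[1,2])/K[1,1],-1]); v=A.T@(R@v); o=A.T@(e-np.array(ee))-[0,0,PIV]
    a=v[1]**2+v[2]**2;b=o[1]*v[1]+o[2]*v[2];c=o[1]**2+o[2]**2-r*r
    t=(-b+np.sqrt(b*b-a*c))/a; p=o+t*v; return p, np.arctan2(p[1],-p[2])
E
python3 - <<'E'
from h import *
z=np.load('pics/w5.npz');im=cv2.imread('pics/w5.png');g=im.max(2).astype(int)
x0,y0,x1,y1=222,176,262,206
sub=g[y0:y1,x0:x1]
print('\n'.join(f'{y0+i:3d} '+' '.join(f'{v//10:2d}' for v in r) for i,r in enumerate(sub)))
for n,px in [('mark',(237.2,184.8)),('tip',(258,181))]: print(n,dial(px,z['K'],z['R'],z['e'],z['ee'],z['rot']))
E
```

```text
176 25 25 25 25 25 25 25 25 25 25 25 25 25 25 25 25 25 25 25 25 25 25 25 25 25 25 25 25 25 25 25 25 25 25 25 25 25 25 25 25
177 25 25 25 25 25 25 25 25 25 25 25 25 25 25 25 25 25 25 25 25 25 25 25 25 25 25 25 25 25 25 25 25 25 25 25 25 25 25 25 25
178 25 25 25 25 25 25 25 25 25 25 25 25 25 25 25 25 25 25 25 25 25 25 25 25 25 25 25 25 25 25 25 25 25 25 25 25 25 25 25 25
179 25 25 25 25 25 25 25 25 25 25 25 25 25 25 25 25 25 25 25 25 25 25 25 25 25 25 25 25 25 25 25 25 25 25 24 23 23 24 25 25
180 25 25 25 25 25 25 25 25 25 25 25 25 25 25 25 25 25 25 25 25 25 25 25 25 25 25 25 25 25 25 25 25 25 25 22 18 18 22 24 25
181 25 25 25 25 25 25 25 24 24 23 23 23 23 23 23 22 22 22 22 22 22 23 25 25 25 25 25 25 25 25 25 25 25 23 20 14 13 18 23 25
182 25 25 25 25 25 24 23 21 20 19 19 19 19 18 18 18 17 17 16 16 16 19 22 24 25 25 25 25 25 25 25 24 23 22 18 12 10 17 21 23
183 23 23 23 23 23 22 19 16 14 13 14 14 15 16 16 16 16 16 14 12 11 13 18 21 22 23 23 23 23 23 23 23 22 20 17 12 10 15 20 21
184 21 21 21 21 21 20 18 14 11 10 11 14 17 18 19 19 19 19 17 14 11 11 13 16 18 20 21 21 21 21 21 21 21 20 17
[... 2094 characters left out ...]
20 20 20 19 18 18 18 18 19 20
202 20 21 21 21 21 21 21 21 21 21 21 21 21 21 21 21 21 21 21 21 21 21 21 21 21 21 21 21 20 20 20 20 20 20 20 20 19 19 20 20
203 21 21 21 21 21 21 21 21 21 21 21 21 21 21 21 21 21 21 21 21 21 21 21 21 21 21 20 20 20 20 20 21 21 21 21 21 21 21 21 21
204 21 21 21 21 21 21 21 21 21 21 21 21 21 21 21 21 21 21 21 21 21 21 21 21 21 21 20 20 20 19 20 21 23 23 24 24 24 23 23 23
205 21 21 21 21 21 21 21 21 21 21 21 21 21 21 21 21 21 21 21 21 21 21 21 21 21 21 20 20 19 19 19 22 23 24 25 25 25 25 24 23
mark (array([ 0.00750429,  0.0197992 , -0.06714158]), np.float64(0.28675974041044855))
tip (array([ 0.01065742, -0.00101791, -0.0699926 ]), np.float64(-0.014542095061521876))
```

The mark reads about 0.295 rad once the camera bias seen on the plumb pointer is removed. Now I stand the gauge upright on the dome, contacting by force.

```bash
cat >> h.py <<'E'
from scipy.spatial.transform import Rotation as Ro
C=np.array([.5402,.0547,.048]);D=down(-np.pi/2);H=.1153
def pose(a,dz=0,r=.016):
    n=np.array([0,np.sin(a),np.cos(a)]);t=np.array([0,np.cos(a),-np.sin(a)])
    return C+(r+dz)*n-r*a*t+H*n, Ro.from_euler('x',-a).as_matrix()@D
E
python3 - <<'E'
from h import *
env.movel([.4645,.3316,.25],D,rate=.25)
p,R=pose(0,.06);env.reach(p,R)
for a in (0,.1,.2,.3,.36): print(a,solver.inverse_kinematics(*pose(a,.001)))
p,R=pose(0,.006);env.movel(p,R,rate=.1);env.pause(.5)
f0=np.mean([ (env.pause(.02),env.sense()['wrist_force'][2])[1] for _ in range(10)]);print('f0',f0,env.sense()['ee_pos']-p)
for dz in np.arange(.0035,-.004,-.0005):
    p,R=pose(0,dz);env.movel(p,R,rate=.03);env.pause(.1);s=env.sense();f=s['wrist_force'][2]-f0
    if f>1: print(dz,f,s['ee_pos'])
    if f>4: break
print(s['t'],dz)
E
```

```text
0 [-0.90180823  0.44998219  0.95194686  1.94392839 -0.44311006  0.97254539
 -1.30979813]
0.1 [-0.9969367   0.48133883  0.98567874  1.9321985  -0.36268072  0.9674244
 -1.42430297]
0.2 [-1.07681981  0.52465718  1.0091593   1.91556768 -0.29075855  0.97456711
 -1.52980734]
0.3 [-1.14102936  0.57688933  1.02139903  1.89426881 -0.2265971   0.99183831
 -1.62636234]
0.36 [-1.17246535  0.61121859  1.02344224  1.87937123 -0.19106445  1.00630306
 -1.68046   ]
f0 -3.6032493994262085 [-2.12140244e-06  4.96060033e-07  2.08701822e-05]
-0.0010000000000000005 2.573123046514204 [0.54031808 0.05467904 0.17847572]
-0.0015 8.477753837186832 [0.54050684 0.05466317 0.17832536]
30.4167 -0.0015
```

```bash
python3 - <<'E'
from h import *
f0=np.array([0,0,-3.6]);dz=-.0012
p,R=pose(0,dz);env.movel(p,R,rate=.03);env.pause(.6)
for a in np.r_[np.linspace(.025,.295,12)]:
    p,R=pose(a,dz);env.movel(p,R,rate=.06);env.pause(.06)
    n=np.array([0,np.sin(a),np.cos(a)])
    F=np.mean([(env.pause(.02),env.sense()['wrist_force'])[1] for _ in range(4)],0)-f0;fn=F@n
    print(round(a,3),round(dz,5),np.round(F,1),round(fn,1))
    dz-=np.clip((5-fn)/12e3,-.0006,.0006)
    if fn>25: break
p,R=pose(a,dz);env.movel(p,R,rate=.03);env.pause(1.2);s=env.sense();print(s['wrist_force']-f0,s['ee_pos']-p,s['gripper_width'],dz,s['t'])
im,d,K,Rc,e=snap('wrist');cv2.imwrite('pics/w6.png',im[:,:,::-1]);np.savez('pics/w6.npz',d=d,K=K,R=Rc,e=e,ee=s['ee_pos'],rot=s['tcp_rot'])
A=Ro.from_matrix(np.array(s['tcp_rot'])@D.T).as_rotvec();print('tilt',A)
cv2.imwrite('pics/w6c.png',cv2.resize(im[140:260,190:330],None,fx=5,fy=5,interpolation=cv2.INTER_CUBIC)[:,:,::-1])
E
```

```text
0.025 -0.0012 [-1.8 -0.3  9.8] 9.8
0.05 -0.0008 [ 0.1 -0.2  5.7] 5.7
0.074 -0.00074 [0.2 0.1 4.5] 4.5
0.099 -0.00079 [ 0.3 -0.1  3.9] 3.9
0.123 -0.00088 [0.6 0.8 4.5] 4.5
0.148 -0.00092 [0.7 0.1 5.5] 5.5
0.172 -0.00088 [0.4 0.5 5.8] 5.8
0.197 -0.00082 [0.9 0.5 4.8] 4.8
0.221 -0.00083 [0.5 0.7 4.5] 4.6
0.246 -0.00087 [0.4 0.5 4.7] 4.6
0.27 -0.0009 [0.1 2.3 5.3] 5.7
0.295 -0.00084 [-0.2  2.2  5.6] 6.0
[-0.04784596  1.34357983  4.68312839] [-2.78607284e-05 -1.18750208e-05 -1.16606646e-05] 0.02179470977875957 -0.0007620056146368057 37.2167
tilt [-2.95037057e-01  7.09666947e-05  5.28844376e-05]
```

View pics/w6c.png

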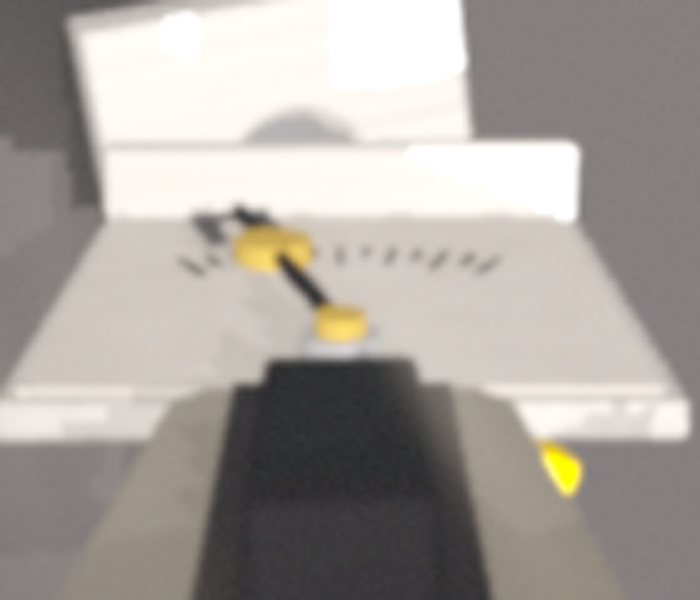

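```bash
python3 - <<'E'
from h import *
z=np.load('pics/w6.npz');im=cv2.imread('pics/w6.png');g=im.max(2).astype(int)
x0,y0,x1,y1=224,178,262,206
print('      '+' '.join(f'{c%100:2d}' for c in range(x0,x1)))
print('\n'.join(f'{y0+i:3d}   '+' '.join(f'{v//10:2d}' for v in r) for i,r in enumerate(g[y0:y1,x0:x1])))
a=(z['K'],z['R'],z['e'],z['ee'],z['rot'])
for px in [(237.5,182),(238,182),(238.5,182),(238,183)]: print('tip',px,dial(px,*a))
w=np.load('pics/w5.npz');b=(w['K'],w['R'],w['e'],w['ee'],w['rot'])
for px in [(236.9,184),(237.4,185),(238,186)]: print('mark5',px,dial(px,*b)[1],dial(px,*a)[1])
print('tip5',dial((257.6,180),*b))
E
```

```text
24 25 26 27 28 29 30 31 32 33 34 35 36 37 38 39 40 41 42 43 44 45 46 47 48 49 50 51 52 53 54 55 56 57 58 59 60 61
178   25 25 25 25 25 25 25 25 25 25 25 25 25 25 25 25 25 25 25 25 25 25 25 25 25 25 25 25 25 25 25 25 25 25 25 25 25 25
179   25 25 25 25 25 25 25 25 25 25 25 25 25 25 25 25 25 25 25 25 25 25 25 25 25 25 25 25 25 25 25 25 25 25 25 25 25 25
180   25 25 25 25 25 25 25 24 25 25 25 24 23 22 22 23 24 25 25 25 25 25 25 25 25 25 25 25 25 25 25 25 25 25 25 25 25 25
181   25 25 25 25 24 23 23 23 24 24 24 23 20 16 16 19 21 21 22 23 24 25 25 25 25 25 25 25 25 25 25 25 25 25 25 25 25 25
182   25 25 25 24 22 20 19 19 20 20 20 18 15 10  9 12 15 15 16 19 23 24 24 24 24 24 23 24 24 24 24 24 24 24 24 24 24 24
183   23 23 22 21 18 15 13 13 14 14 15 15 13 10  7  7  8  9 10 14 19 21 22 22 22 22 22 22 22 22 22 23 23 23 23 23 23 23
184   21 21 20 19 16 12 11 10 11 13 15 17 17 15 11  8  8  9 10 12 15 17 20 20 21 21 21 21 21 21 21 21 21 21 21 21 21 21
185   20 20 20 19 17 14 11 10 10 12 16 19 19 18 16 14 13 14 15 16 16 17 19 20 20 20 20 20 21 20 21 21 21 21 21 21 21 21
186   20 20 20 20 19 17 13
[... 2322 characters left out ...]
 19 20 19 19 19 19 18 19 20 22 23 24 25 25 25 24 24
tip (237.5, 182) (array([ 0.01039997,  0.01934159, -0.06727483]), np.float64(0.2799509085352492))
tip (238, 182) (array([ 0.01036167,  0.01885373, -0.06741318]), np.float64(0.2727065334315005))
tip (238.5, 182) (array([ 0.01032436,  0.01836505, -0.06754794]), np.float64(0.26546488459854983))
tip (238, 183) (array([ 0.00932798,  0.01887581, -0.067407  ]), np.float64(0.2730341449024427))
mark5 (236.9, 184) 0.29084948411560396 0.28933978512533814
mark5 (237.4, 185) 0.2839162685961111 0.28241457777032214
mark5 (238, 186) 0.2755133287797113 0.2740213836477595
tip5 (array([ 0.01169865, -0.00061586, -0.06999729]), np.float64(-0.00879806200427327))
```

Pointer reads 0.280 raw against the fork gap's 0.284, well inside the ±4 mm gap; the fork has not shifted in the grip and the contact force is about 5 N. One side view to check stud, sole and bench.

```bash
python3 - <<'E'
from h import *
im,d,K,R,e=snap('side');u,v=proj(C,K,R,e).astype(int);print(u,v,env.sense()['wrist_force'],env.sense()['t'])
cv2.imwrite('pics/s9.png',cv2.resize(im[max(v-75,0):v+35,u-75:u+75],None,fx=5,fy=5,interpolation=cv2.INTER_CUBIC)[:,:,::-1])
E
```

```text
232 208 [0.45261786 2.80979113 0.07811983] 37.3167
```

View pics/s9.png

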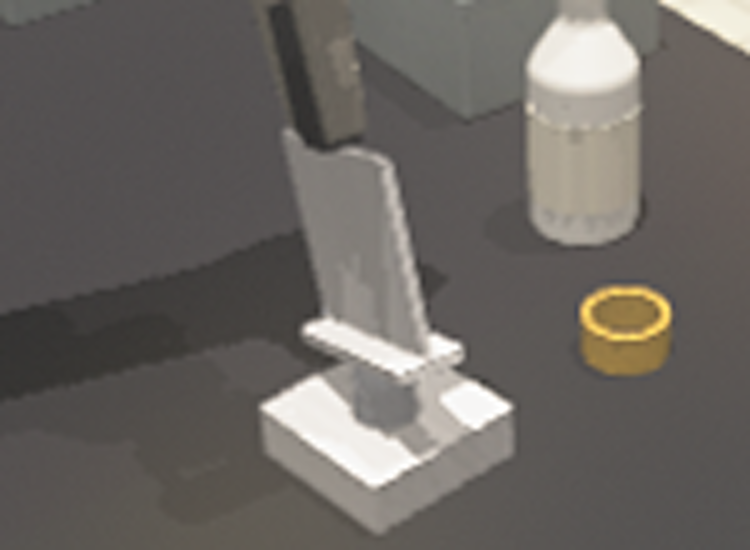

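The side view shows the stud upright in the pocket at (385,400) and the tilted sole resting on it at (385,350). The bottle and the ring are untouched. I'm handing it in.

```bash
python3 -c "
from station import *
print(workorder.finish_job())"
```

```text
the job is handed in; nothing more can be done
None
```

I handed the job in at about 37 s of the 69 s allowed: the stud is seated dome up in the block, and the gauge is held on its dome, tilted 0.295 rad, with the pointer in the fork's gap (within about 0.01 rad of its middle by the camera).

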